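# Close the coffee-bar pick-up hatch with the hook pole

## Robot

A 7-joint arm with a two-finger parallel gripper is mounted at the origin on the work surface. World frame = base frame: x ahead of the robot, y to its left, z up, the work surface at z = 0. Lengths are in m, angles in rad, forces in N, time in s.
With the tool pointing down it reaches from about 0.4 to 0.85 m from the base axis. Payload 10.4 kg.
Tool frame: the origin (TCP) lies on the centre line of the jaws, within the pads' length; the fingertips stand 14 mm ahead of it and the grasp point (between the pads) lies 5 mm behind it (manip.tip_reach is the distance from the TCP to the fingertips, in m); z points along the fingers, y is the line along which they close (so a half turn about z gives the same grasp; the last joint's range is limited). The gripper opens to 85 mm and grips with 20 to 120 N. Pads are 22 mm wide; open, the fingers measure 114 mm over their backs; the gripper's body (76 mm by 85 mm) begins 54 mm behind the grasp point. The pads swing forward as they close: fully open they stand 13 mm farther back than shut.
Start: joints at [-1.364, 0.332, -0.065, 1.46, 0.022, 1.35, -0.088], TCP at [0.142, 0.609, 0.245] pointing down, gripper open.
Joint ranges: [-2.6, 2.6], [-0.5, 2.12], [-1.47, 1.34], [0.16, 2.42], [-1.27, 4.41], [0.06, 2.06], [-2.6, 2.6]. Speed limits (rad/s): [2.22, 2.22, 2.79, 2.79, 3.14, 3.14, 3.14].

## Interface

Orientations are given as a unit quaternion [x, y, z, w].
In Python, from workcell import manip gives the robot as it stands.
- The arm moves only by the shell command python3 -m pendant 'ROWS' [FORCE]. ROWS is JSON, a list of rows, each a list of 7 numbers: the shift along the tool's x, y, z in units of 50 mm (1.0 is 50 mm), then the turn, a rotation vector about the tool's x, y, z in units of 8 degrees (1.0 is 8 degrees), then the opening, from -1 (shut) to 1 (fully open), so that 0 is half open. In form: [[dx, dy, dz, ax, ay, az, jaw], ...]. A call has exactly 10 rows; each row is the pose to reach, as a shift and turn from the pose commanded when the call began, along the tool's axes at that moment; what a row does not reach only later rows make up. A row lasts 1/8 s, in which the tool goes at most 62.5 mm and 10.7 degrees, less where a joint would pass 70% of its speed; a pose out of reach is approached as far as the arm can. A call with a gripper value outside its range is refused whole. The fingers move at their own pace and stop on an object; FORCE is the grip in N (left out, the last holds). Time passes only in rows, so rows that repeat a pose let the fingers close, or fill a call up. It gives the time, the measured TCP pose, the force, the opening and the grip force at its end, in the units of the state.
- manip.get_obs(): the state, without advancing time (a new reading comes with each control period).
- manip.camera(name): name is "side" or "top" or "wrist"; returns (picture, depth): 384x512x3 uint8, red, green, blue; 384x512 float32, m along the optical axis (not along the pixel's ray), 0 where there is no reading.
- manip.get_calibration(name): a dict with "fx", "fy", "cx", "cy" (pixels), "D" ([k1, k2, p1, p2, k3] as OpenCV has them; the pictures are not rectified), "xyz" and "orientation" of the camera in the world. Camera axes: x right, y up, looking along -z (the intrinsics and any distortion apply to the point x, -y, -z); pixel columns grow to the right and rows downward; lengths in m; the calibration is good to about 2 mm. A picture is of the moment at which its call begins: read the wrist's pose just before it. get_calibration takes no time and is no camera call; for the wrist camera it gives the pose at the moment of the call.
- manip.hand_in(): hands the job in; it is judged then, once.
Trained networks look in the newest picture that a camera, given by its name, has taken for a name from the list of things; names that differ only in an ending like _2 or _b are one class to them, and where a whole thing is asked for, a point or a joint stands for the part that bears it (a point fixed in the world has none). Each returns a list of dicts, best first, with "p" (0 to 1); they miss things now and then, are a little off and sometimes report something else, mostly with a low value. They report only what shows in the picture. A call takes as long as a camera call. They do not tell look-alikes from the thing itself.
- manip.find_in(thing, camera): "box" ([left, top, right, bottom] in pixels, round what is visible of it).
- manip.trace(thing, camera): "pixels" (384x512 bool, what is visible of it) and "box" ([left, top, right, bottom] in pixels, round what is visible of it).
- manip.tip_of(thing, camera): "pixel" ([column, row] in pixels: a listed point, or the origin of a listed thing).
The state is a dict: "clock": time; "joint_pos": joint angles; "joint_velocities": joint speeds; "tau": joint torques, N m; "position": TCP position; "ee_rot": TCP orientation; "ft_force": force on the tool from outside, world axes, zero at the start; "torque": the same for the moment, N m; "grip_width": opening from 0.0 (shut) to 1.0 (fully open); "grasp_force": force on a finger pad.
Only numpy, scipy, OpenCV 4.12 (cv2) and the standard library are available. Lean on these libraries where they do the work, as an engineer would, in place of code of your own. Each camera call takes 0.05 s, during which the arm holds its last target. There are 200 camera calls.

## Task

Close the pick-up hatch on the raised bar ledge: take the hook pole from its stand, put its hook down into the brass ring on the sash and pull the sash steadily all the way down until you feel its catch give and it is home on the sill, without wrenching the ring or letting the sash slam. Move the sash only with the hook; then lift the hook out, leave the sash shut and stand the pole upright back in its stand, leaving the jar, cup and can undisturbed.

Things in the scene. Friction and masses are not known exactly. Their poses are not given: they have to be found in the camera images.
- sash (a joint): height (m) of the sash above shut: 0 = home on the sill, 0.112 = top stop. Spring balanced, about 0.85 kg: it stays where left; sliding takes 2 to 5 N. From 6.5 to 1.5 mm a sprung roller catch resists: 19 to 24 N of pull in all, then this drops sharply as it gives, the roller draws the sash down and holds it on a firm stop. Let go short of that, it is not caught. The ring bears 30 N.
- ring_centre (a point): centre of the brass ring's hole, on the sash's bottom rail; moves with the sash, 230 mm above the counter when shut. Axes: x squarely into the sash (away from the robot), z up. The ring lies flat, hole open from above: wire 6 mm thick, hole 30 mm across. Its front wire is 18 mm towards -x; a shank on the +x side joins it to the rail face 45 mm behind.
- hatch: raised bar ledge with the hatch's aluminium frame, fixed; origin on the counter straight below the ring's centre, x as for the ring. Ledge 210 mm high, 520 mm wide, 200 mm deep; its front is 38 mm to +x of the ring's centre, so below and before the ring all is free down to the counter. Posts 410 mm apart, up to 500 mm high.
- pole_grip (a point): middle of the hook pole's dark wooden handle, to be grasped here; z up the pole to the hook, x the way the hook's nose is set. Loose, 222 mm long, 0.14 kg. Handle flat-sided, 18 mm across y, 22 mm across x, from 36 mm below to 36 mm above this point; foot's underside 77 mm below. In its stand the pole is upright, this point 85 mm above the counter.
- hook_tip (a point): lower end of the hook's nose, 18 mm to +x of the pole's axis, 115.5 mm above the handle's middle. The hook is a 7 mm steel rod rising on the pole's axis and bent over forwards like a walking stick, 11 mm clear between rod and nose; the inside of its crown, which bears on the ring's wire, is 9 mm to +x of the axis, 138 mm above the handle's middle.
- pole_foot (a point): centre of the underside of the pole's round rubber foot (22 mm across, 42 mm long, edge chamfered), 77 mm below the handle's middle
- stand_socket (a point): centre of the socket's floor in the fixed dark steel pole stand, 8 mm above the counter, z up. Base disc 80 mm across; round socket 27 mm across and 35 mm deep, mouth slightly flared, rim 43 mm above the counter and 45 mm across
- bean_jar_centre (a point): centre of a bystander: amber jar with black lid, 54 mm across, 85 mm tall, on the counter
- cup_centre (a point): centre of a bystander: white cup, 76 mm across, 60 mm tall, on the ledge behind the sash
- milk_can_centre (a point): centre of a bystander: steel can, 56 mm across, 80 mm tall, on the ledge behind the sash
There are look-alikes about, which are no part of the job. Of the things that look like the part that bears pole_grip, the middle-sized one is meant.

How it is judged:
On the way, in this order (a step that is already met when the one before it is completed fails the run):
1. the hook's nose is down through the ring and the hook bears on the ring (horizontal distance between hook_tip and ring_centre below 0.017 m and z of hook_tip in the frame of ring_centre below -0.005 m and contact force between pole and sash above 1 N), for 0.1 s.
2. with the hook still in the ring, the sash has been pulled fully home and is past its catch (value of joint sash below 0.002 m and horizontal distance between hook_tip and ring_centre below 0.017 m and z of hook_tip in the frame of ring_centre below -0.005 m), for 0.1 s.
3. the hook has been lifted out of the ring and the sash stays shut (value of joint sash below 0.002 m and distance between hook_tip and ring_centre above 0.05 m), for 0.1 s.
At the end, for the whole second after the job is handed in: the sash is fully home (within 2 mm of shut), held by its catch, and the pole is released and at rest, upright (within about 10 degrees), its foot on the floor of its stand's socket (within 6 mm) (value of joint sash below 0.002 m and horizontal distance between pole_foot and stand_socket below 0.006 m and z of pole_foot in the frame of stand_socket below 0.006 m and angle between pole_grip's own z axis and vertical below 0.17 rad and linear speed of pole below 0.02 m/s); the robot touches nothing.
It fails at once if the ring is wrenched: more than 35 N between pole and ring (contact force between pole and sash above 35 N).
It fails at once if the sash is slammed: it goes down faster than 0.25 m/s (velocity of joint sash below -0.25 m/s).
It fails at once if the sash or ring is moved by hand: the robot itself presses on it with more than 2 N (contact force between any of the arm, the fingers and sash above 2 N).
It fails at once if the jar, cup or can is disturbed: moved by more than 15 mm (distance of any of bean_jar_centre, cup_centre, milk_can_centre from where it was at the start of the episode above 0.015 m).
It also fails if it takes over 66 s, if anything falls off the work surface, if the arm or the gripper's body presses on something with over 40 N, if the wrist force passes 120 N, or if a joint passes its speed limit or range.

## Working session

There is one attempt and no reset: what is moved stays moved. The work goes in short steps, Python scripts to look and compute and a shell command to move; the robot and the scene stay as the last step left them, time stands still between calls to the robot, and variables do not carry over. Pictures are saved under pics/ and viewed, at most 10 in all, crops included, and the job is handed in when it is done.

```bash
ls; mkdir -p pics; cat > h.py <<'E'
import numpy as np, cv2
from scipy.spatial.transform import Rotation as R
from workcell import manip
def world(cal,px,depth=None,z=None):
    K=np.array([[cal['fx'],0,cal['cx']],[0,cal['fy'],cal['cy']],[0,0,1]])
    n=cv2.undistortPoints(np.array([[px]],float),K,np.array(cal['D'],float))[0,0]
    d=R.from_quat(cal['orientation']).apply([n[0],-n[1],-1]); o=np.array(cal['xyz'])
    s=depth if depth is not None else (z-o[2])/d[2]
    return o+s*d
def proj(cal,p):
    q=R.from_quat(cal['orientation']).inv().apply(np.array(p)-cal['xyz'])
    K=np.array([[cal['fx'],0,cal['cx']],[0,cal['fy'],cal['cy']],[0,0,1]])
    return cv2.projectPoints(np.array([[q[0],-q[1],-q[2]]]),np.zeros(3),np.zeros(3),K,np.array(cal['D'],float))[0].ravel()
def med(dep,px,r=2):
    c,w=int(round(px[0])),int(round(px[1])); a=dep[max(0,w-r):w+r+1,max(0,c-r):c+r+1]; a=a[a>0]
    return float(np.median(a)) if len(a) else 0
def save(n,im,f=1):
    cv2.imwrite('pics/'+n,cv2.resize(im[:,:,::-1],None,fx=f,fy=f,interpolation=cv2.INTER_CUBIC))
E
python3 - <<'E'
from h import *
o=manip.get_obs(); print(o['position'],o['ee_rot'],o['grip_width'],manip.tip_reach)
np.set_printoptions(precision=3,suppress=True)
ims=[]
for c in ('top','side'):
    im,d=manip.camera(c); cal=manip.get_calibration(c); ims.append(im); np.savez('/tmp/'+c,im=im,d=d)
    print(c,cal['xyz'],cal['orientation'])
    for t in ('ring_centre','pole_grip','hook_tip','pole_foot','stand_socket','bean_jar_centre','cup_centre','milk_can_centre'):
        for r in manip.tip_of(t,c):
            if r['p']>.15: 
                m=med(d,r['pixel']); print(t,round(r['p'],2),np.round(r['pixel']),world(cal,r['pixel'],m) if m else None)
save('a.png',np.vstack(ims),.78)
E
```

```text
pics
[0.14229555 0.60821631 0.24450212] [ 1.14633446e-01  9.93407590e-01 -7.28603957e-04 -4.84497478e-05] 1.003359947344018 0.014
top [0.474 0.037 1.182] [ 0.074 -0.074 -0.681  0.724]
ring_centre 0.76 [244. 198.] [0.686 0.057 0.138]
pole_grip 0.65 [137. 246.] [0.554 0.322 0.083]
pole_grip 0.64 [126. 220.] [0.612 0.335 0.153]
pole_grip 0.49 [172. 248.] [0.554 0.227 0.12 ]
hook_tip 0.65 [166. 236.] [0.595 0.267 0.   ]
hook_tip 0.6 [120. 211.] [0.629 0.349 0.169]
hook_tip 0.59 [126. 243.] [0.568 0.372 0.003]
pole_foot 0.75 [179. 247.] [0.563 0.22  0.048]
pole_foot 0.66 [138. 225.] [0.614 0.335 0.044]
pole_foot 0.54 [143. 254.] [ 0.542  0.324 -0.001]
stand_socket 0.6 [179. 249.] [0.558 0.22  0.043]
stand_socket 0.46 [246. 200.] [0.686 0.054 0.11 ]
side [ 0.316 -0.516  0.584] [ 0.465 -0.137 -0.271  0.832]
ring_centre 0.92 [227. 131.] [0.776 0.259 0.211]
pole_grip 0.93 [166. 172.] [0.618 0.33  0.109]
pole_grip 0.76 [150. 199.] [0.555 0.314 0.055]
pole_grip 0.74 [164. 200.] [0.561 0.216 0.1  ]
hook_tip 0.79 [156. 119.] [0.618 0.343 0.259]
hook_tip 0.73 [165. 158.] [0.621 0.33  0.151]
hook_tip 0.48 [145. 169.] [0.637 0.588 0.002]
pole_foot 0.63 [173. 200.] [0.625 0.331 0.015]
pole_foot 0.6 [168. 227.] [0.557 0.209 0.026]
pole_foot 0.53 [153. 213.] [0.556 0.315 0.008]
stand_socket 0.9 [168. 228.] [0.556 0.209 0.022]
bean_jar_centre 0.8 [279. 350.] [ 0.536 -0.259  0.083]
bean_jar_centre 0.27 [235. 254.] [ 0.65   0.049 -0.001]
cup_centre 0.65 [252. 139.] [0.736 0.088 0.258]
cup_centre 0.62 [166. 227.] [0.552 0.211 0.025]
milk_can_centre 0.67 [314. 162.] [ 0.705 -0.135  0.302]
```

View pics/a.png

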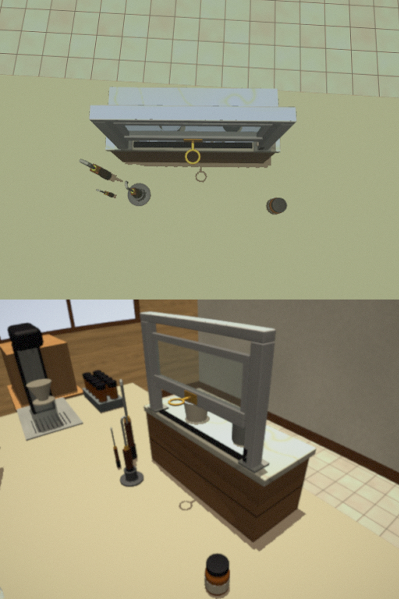

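The top view has three poles at about (126,220), (137,246) and (172,248), the last in the steel stand. The sash ring is at (246,200), and a plain ring-like thing lies on the counter at (257,226). I'll check them in a close crop.

```bash
python3 - <<'E'
from h import *
s=np.load('/tmp/side.npz')['im'];t=np.load('/tmp/top.npz')['im']
a=cv2.resize(s[90:250,120:280],(600,600),interpolation=cv2.INTER_CUBIC)[:, :400]
b=cv2.resize(t[190:270,100:205],(400,305),interpolation=cv2.INTER_CUBIC)
c=cv2.resize(t[150:240,200:320],(400,295),interpolation=cv2.INTER_CUBIC)
save('b.png',np.hstack([a,np.vstack([b,c])]))
E
```

```text
(no output)
```

View pics/b.png

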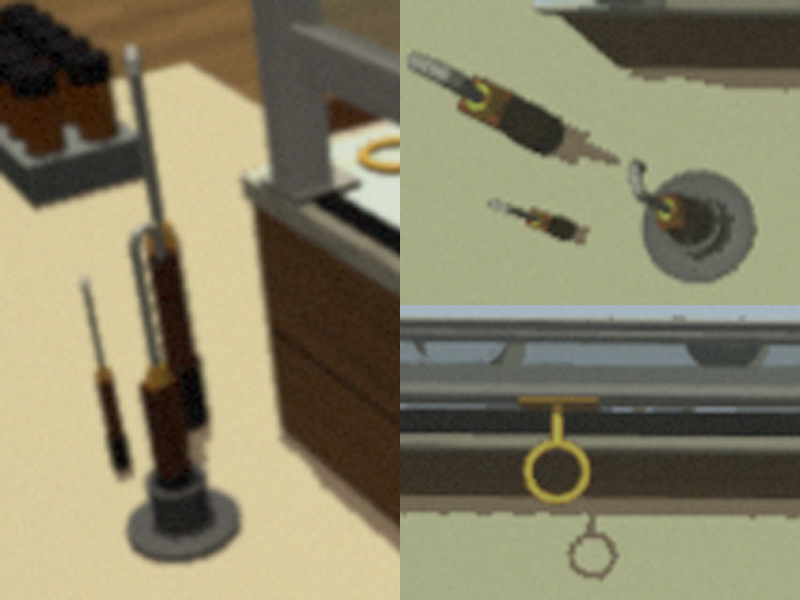

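The crop shows the tallest pole standing loose behind, the smallest to its left, and the middle-sized one in the stand, so that one is meant. The counter "ring" is only the shadow. The real ring's shank points almost straight up the image. Next I'll measure them.

```bash
cat >> h.py <<'E'
np.set_printoptions(precision=4,suppress=True)
def cloud(cal,d,box):
    l,t,r,b=box; u,v=np.meshgrid(np.arange(l,r),np.arange(t,b)); z=d[t:b,l:r].ravel(); uv=np.stack([u.ravel(),v.ravel()],1).astype(float)
    K=np.array([[cal['fx'],0,cal['cx']],[0,cal['fy'],cal['cy']],[0,0,1]])
    n=cv2.undistortPoints(uv[:,None],K,np.array(cal['D'],float))[:,0]
    P=np.array(cal['xyz'])+z[:,None]*R.from_quat(cal['orientation']).apply(np.c_[n[:,0],-n[:,1],-np.ones(len(n))])
    return P,uv,z>0
E
python3 - <<'E'
from h import *
for c,box in (('top',(215,170,275,225)),('side',(205,115,250,145))):
    f=np.load(f'/tmp/{c}.npz'); im,d=f['im'],f['d']; cal=manip.get_calibration(c)
    P,uv,ok=cloud(cal,d,box); rgb=im[box[1]:box[3],box[0]:box[2]].reshape(-1,3).astype(int)
    y=(rgb[:,0]-rgb[:,2]>60)&(rgb[:,1]-rgb[:,2]>30)&ok
    print(c,'yellow',y.sum(),np.percentile(P[y],[5,25,50,75,95],axis=0))
    Q=P[y]; 
    if c=='top':
        for q,u in list(zip(Q,uv[y]))[::8]: print(u,q)
for c,box in (('top',(150,225,200,265)),('side',(140,140,190,240))):
    f=np.load(f'/tmp/{c}.npz'); d=f['d']; cal=manip.get_calibration(c)
    P,uv,ok=cloud(cal,d,box); ok&=(np.hypot(P[:,0]-.557,P[:,1]-.217)<.06)
    for lo,hi in ((.03,.05),(.05,.08),(.08,.12),(.12,.15),(.15,.19),(.19,.215),(.215,.25)):
        m=ok&(P[:,2]>lo)&(P[:,2]<hi); 
        if m.sum(): print(c,lo,hi,m.sum(),np.median(P[m],0),np.ptp(P[m],axis=0))
# ledge front edge direction
f=np.load('/tmp/top.npz'); cal=manip.get_calibration('top'); P,uv,ok=cloud(cal,f['d'],(120,150,370,225))
m=ok&(P[:,2]>.200)&(P[:,2]<.214); ys=np.arange(-.2,.26,.04)
for y in ys:
    k=m&(abs(P[:,1]-y)<.008)
    if k.sum()>3: print('ledge y',round(y,2),P[k,0].min())
E
```

```text
top yellow 203 [[0.628  0.0309 0.138 ]
 [0.6381 0.0383 0.3143]
 [0.6569 0.0496 0.316 ]
 [0.6738 0.0591 0.3174]
 [0.6886 0.0665 0.3257]]
[236. 178.] [0.6867 0.0726 0.3287]
[244. 178.] [0.6885 0.0565 0.3255]
[252. 178.] [0.6899 0.0402 0.3238]
[247. 182.] [0.6828 0.05   0.316 ]
[248. 185.] [0.6762 0.0475 0.3177]
[247. 188.] [0.6699 0.0492 0.3173]
[244. 191.] [0.6641 0.055  0.3134]
[244. 192.] [0.6614 0.0548 0.3159]
[240. 193.] [0.6587 0.0628 0.3164]
[248. 193.] [0.66   0.0465 0.3151]
[241. 194.] [0.6571 0.0607 0.3148]
[239. 195.] [0.6548 0.0647 0.3147]
[238. 196.] [0.6522 0.0665 0.3162]
[239. 197.] [0.6504 0.0643 0.3158]
[239. 198.] [0.6485 0.0642 0.3148]
[255. 199.] [0.6484 0.0315 0.3149]
[238. 201.] [0.6424 0.0659 0.3134]
[254. 202.] [0.6413 0.0332 0.3187]
[256. 203.] [0.6399 0.029  0.3167]
[238. 205.] [0.6848 0.0742 0.0387]
[241. 206.] [0.6314 0.059  0.3191]
[243. 207.] [0.6304 0.0549 0.3144]
[242. 208.] [0.6283 0.0568 0.3138]
[250. 208.] [0.6289 0.0405 0.3163]
[246. 209.] [0.6259 0.0485 0.3189]
[247. 210.] [0.6245 0.0464 0.3157]
side yellow 198 [[0.6276 0.0273 0.3128]
 [0.6429 0.035
[... 662 characters left out ...]
08 0.12 159 [0.5593 0.2193 0.101 ] [0.0265 0.0197 0.0397]
side 0.12 0.15 63 [0.5609 0.2231 0.1293] [0.0207 0.0137 0.0284]
side 0.15 0.19 49 [0.5617 0.2255 0.1701] [0.0066 0.0107 0.0398]
side 0.19 0.215 43 [0.5637 0.2267 0.2053] [0.0249 0.0102 0.0228]
side 0.215 0.25 46 [0.5696 0.2278 0.2235] [0.0232 0.0103 0.0145]
ledge y -0.2 0.6958642489515547
ledge y -0.16 0.6940026649475604
ledge y -0.12 0.6917940740579649
ledge y -0.08 0.6893418334935633
ledge y -0.04 0.6879974737429011
ledge y 0.0 0.6857220503484783
ledge y 0.04 0.6861413642024918
ledge y 0.08 0.6817068907221019
ledge y 0.12 0.6797077967532662
ledge y 0.16 0.6777073160904938
ledge y 0.2 0.675828402273031
ledge y 0.24 0.6730423646669736
```

```bash
cat >> h.py <<'E'
def pose(p,psi,pitch):
    z=np.array([np.cos(pitch)*np.cos(psi),np.cos(pitch)*np.sin(psi),-np.sin(pitch)]); y=np.array([-np.sin(psi),np.cos(psi),0])
    return np.array(p),R.from_matrix(np.stack([np.cross(y,z),y,z],1))
def rows(tgt,cur=None,n=1):
    o=manip.get_obs(); p0,r0=cur or (o['position'],R.from_quat(o['ee_rot'])); p,r=tgt
    s=r0.inv().apply(p-p0)/.05; v=(r0.inv()*r).as_rotvec()/np.radians(8)
    print('row',np.round(np.r_[s,v],2)); return p0,r0
E
python3 - <<'E'
from h import *
print(np.array(manip.get_obs()['position']))
rows(pose([.40,.24,.22],.1,np.radians(35)))
w=manip.get_calibration('wrist'); r=R.from_quat(manip.get_obs()['ee_rot'])
print(r.inv().apply(np.array(w['xyz'])-manip.get_obs()['position']),(r.inv()*R.from_quat(w['orientation'])).as_matrix())
E
```

```text
[0.1423 0.6086 0.2454]
row [-6.7  -6.    0.51 -1.13 -6.81 -2.18]
[ 0.0847  0.0009 -0.1265] [[-0.0009  0.9447  0.3281]
 [ 1.      0.0006  0.001 ]
 [ 0.0008  0.3281 -0.9447]]
```

```bash
python3 -m pendant '[[-0.7,-0.6,0.05,-0.1,-0.7,-0.2,1],[-1.4,-1.2,0.1,-0.2,-1.4,-0.4,1],[-2,-1.8,0.15,-0.3,-2,-0.7,1],[-2.7,-2.4,0.2,-0.5,-2.7,-0.9,1],[-3.4,-3,0.25,-0.6,-3.4,-1.1,1],[-4,-3.6,0.3,-0.7,-4.1,-1.3,1],[-4.7,-4.2,0.35,-0.8,-4.8,-1.5,1],[-5.4,-4.8,0.4,-0.9,-5.4,-1.7,1],[-6,-5.4,0.45,-1,-6.1,-2,1],[-6.7,-6,0.5,-1.1,-6.8,-2.2,1]]'
python3 - <<'E'
from h import *
o=manip.get_obs();print(np.array(o['joint_pos']),o['position']); print(R.from_quat(o['ee_rot']).as_matrix())
E
```

```text
clock: 2.15
position: [0.3773, 0.2747, 0.2337]
ee_rot: [-0.027, 0.906, 0.035, 0.42]
ft_force: [-0.2, 0.1, -0.4]
grip_width: 1.0
grasp_force: 0.0
[-0.9979 -0.3467 -0.2209  2.4142  0.9635  0.8723 -0.1694] [0.3773 0.2747 0.2337]
[[-0.6457 -0.0784  0.7596]
 [-0.0192  0.9961  0.0864]
 [-0.7634  0.0412 -0.6447]]
```

```bash
python3 - <<'E'
from h import *
rows(pose([.468,.212,.15],.1,np.radians(35)))
E
```

```text
row [ 0.13 -1.46  2.35  0.06 -0.64 -0.33]
```

```bash
python3 -m pendant '[[0,-0.3,0.4,0,-0.1,0,1],[0,-0.5,0.8,0,-0.2,-0.1,1],[0.1,-0.8,1.2,0,-0.3,-0.2,1],[0.1,-1.1,1.6,0,-0.4,-0.2,1],[0.1,-1.3,2,0.1,-0.5,-0.3,1],[0.1,-1.5,2.35,0.1,-0.6,-0.3,1],[0.1,-1.5,2.35,0.1,-0.6,-0.3,1],[0.1,-1.5,2.35,0.1,-0.6,-0.3,1],[0.1,-1.5,2.35,0.1,-0.6,-0.3,1],[0.1,-1.5,2.35,0.1,-0.6,-0.3,1]]'
python3 - <<'E'
from h import *
o=manip.get_obs();print(np.array(o['joint_pos'])); print(R.from_quat(o['ee_rot']).as_matrix())
cal=manip.get_calibration('wrist'); im,d=manip.camera('wrist'); np.savez('/tmp/w.npz',im=im,d=d)
save('c.png',im,1.2)
for t in ('pole_grip','hook_tip','pole_foot','stand_socket'):
    for r in manip.tip_of(t,'wrist')[:3]:
        m=med(d,r['pixel']); print(t,round(r['p'],2),np.round(r['pixel']),world(cal,r['pixel'],m) if m else None)
P,uv,ok=cloud(cal,d,(0,0,512,384)); ok&=np.hypot(P[:,0]-.558,P[:,1]-.222)<.045
for lo in np.arange(.0,.24,.02):
    m=ok&(P[:,2]>lo)&(P[:,2]<lo+.02)
    if m.sum(): print(round(lo,2),m.sum(),P[m].min(0),np.median(P[m],0),P[m].max(0))
E
```

```text
clock: 3.4
position: [0.485, 0.2196, 0.1609]
ee_rot: [-0.037, 0.893, 0.012, 0.449]
ft_force: [1.2, 1.1, 1.6]
grip_width: 1.0
grasp_force: 0.0
[ 0.7983 -0.5    -1.4693  2.4161  1.1729  0.1164 -0.3298]
[[-0.5944 -0.0767  0.8005]
 [-0.0555  0.997   0.0543]
 [-0.8022 -0.0121 -0.5969]]
pole_grip 0.76 [259. 180.] [0.5503 0.2263 0.0886]
pole_grip 0.71 [381. 142.] [0.5457 0.3214 0.0544]
pole_grip 0.71 [380. 221.] [0.6053 0.3428 0.1035]
hook_tip 0.78 [407. 248.] [0.5551 0.3369 0.1349]
hook_tip 0.68 [265. 337.] [0.5579 0.2324 0.1959]
pole_foot 0.58 [377.  85.] [0.5456 0.3235 0.0021]
pole_foot 0.55 [367. 126.] [0.5542 0.3153 0.0357]
stand_socket 0.86 [262.  92.] [0.5416 0.2275 0.0186]
0.0 3684 [0.5193 0.1907 0.    ] [0.5421 0.2267 0.0054] [0.5957 0.2667 0.02  ]
0.02 1230 [0.5377 0.2087 0.02  ] [0.5445 0.2282 0.0323] [0.5755 0.25   0.04  ]
0.04 990 [0.5382 0.2088 0.04  ] [0.5508 0.229  0.043 ] [0.5781 0.2515 0.06  ]
0.06 626 [0.5466 0.2193 0.0601] [0.5503 0.2285 0.0702] [0.564  0.2402 0.08  ]
0.08 683 [0.547  0.2192 0.08  ] [0.5502 0.2286 0.0903] [0.5676 0.2413 0.1   ]
0.1 774 [0.5465 0.2194 0.1   ] [0.5505 0.2293 0.1105] [0.5678 0.2413 0.12  ]
0.12 444 [0.5518 0.2222 0.12  ] [0.5562 0.2297 0.1276] [0.5627 0.2377 0.14  ]
0.14 291 [0.5558 0.227  0.14  ] [0.5578 0.2303 0.1504] [0.5608 0.2336 0.1599]
0.16 313 [0.5555 0.2267 0.1604] [0.5579 0.23   0.1705] [0.5615 0.2338 0.1797]
0.18 360 [0.5554 0.2268 0.1801] [0.5578 0.2301 0.1902] [0.5769 0.2369 0.2   ]
0.2 273 [0.556 0.227 0.2  ] [0.5583 0.2314 0.2061] [0.5772 0.2377 0.2135]
```

View pics/c.png

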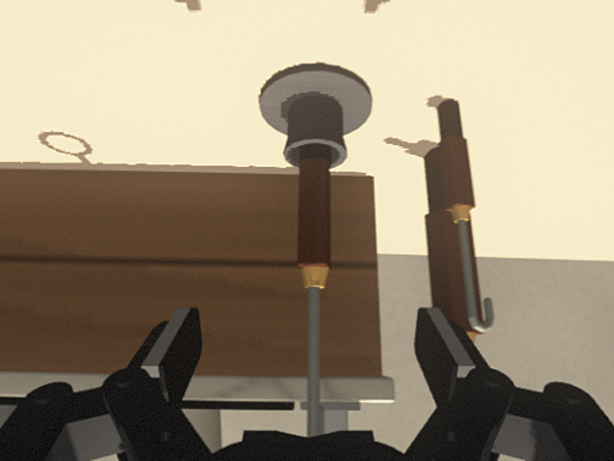

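```bash
python3 - <<'E'
from h import *
import itertools
o=manip.get_obs()
D=[([-1.364,.332,-.065,1.46,.022,1.35,-.088],[.1423,.6086,.2454],[.11463,.99341,-.0007,0]),
([-.9979,-.3467,-.2209,2.4142,.9635,.8723,-.1694],[.3773,.2747,.2337],[-.027,.906,.035,.42]),
(o['joint_pos'],o['position'],o['ee_rot'])]
print(D[2])
best=[]
for s in itertools.product([1,-1],repeat=7):
  for seq in ('zyzyzyz',):
    T=[]
    for q,p,e in D:
        rs=[R.identity()]
        for k in range(7): rs.append(rs[-1]*R.from_euler(seq[k],s[k]*q[k]))
        T.append(rs)
    # unknown base yaw A and tool rotation B: R=A*F*B -> for A in multiples of 90
    for a in range(4):
        A=R.from_euler('z',a*90,degrees=True)
        Bs=[(A*t[-1]).inv()*R.from_quat(d[2]) for t,d in zip(T,D)]
        err=(Bs[0].inv()*Bs[1]).magnitude()+(Bs[0].inv()*Bs[2]).magnitude()
        best.append((err,s,a,Bs[0].as_rotvec()))
best.sort(key=lambda b:b[0])
for b in best[:6]: print(b)
err,s,a,_=best[0]
M=[];y=[]
A=R.from_euler('z',a*90,degrees=True)
for q,p,e in D:
    rs=[A]
    for k in range(7): rs.append(rs[-1]*R.from_euler('zyzyzyz'[k],s[k]*q[k]))
    z=lambda i:rs[i].apply([0,0,1])
    M.append(np.stack([z(0),z(2),z(4),z(6)],1)); y.append(p)
x,res,_,_=np.linalg.lstsq(np.vstack(M),np.hstack(y),rcond=None); print(x,np.vstack(M)@x-np.hstack(y))
# handle
f=np.load('/tmp/w.npz'); cal=manip.get_calibration('wrist'); P,uv,ok=cloud(cal,f['d'],(0,0,512,384))
ok&=np.hypot(P[:,0]-.558,P[:,1]-.23)<.03
m=ok&(P[:,2]>.06)&(P[:,2]<.115)&(P[:,0]<.556); print('face',np.polyfit(P[m,1],P[m,0],1),P[m].mean(0))
n=ok&(P[:,2]>.18)&(P[:,0]>.567); print('nose',n.sum(),P[n].mean(0)); print(cal['xyz'])
E
```

```text
(array([ 0.7877, -0.4994, -1.4684,  2.4153,  1.1687,  0.1188, -0.3263]), array([0.4832, 0.2242, 0.1616]), array([-0.0405,  0.8924,  0.0138,  0.4491]))
(0.004241096254795606, (-1, 1, -1, 1, -1, 1, -1), 0, array([0.0013, 0.0014, 1.572 ]))
(0.004241096254795629, (-1, -1, -1, -1, -1, -1, -1), 2, array([ 0.0014, -0.0013, -1.5696]))
(0.6365539711049055, (-1, -1, -1, -1, -1, -1, 1), 2, array([ 0.0015, -0.0011, -1.3936]))
(0.6365539711049057, (-1, 1, -1, 1, -1, 1, 1), 0, array([0.0012, 0.0016, 1.748 ]))
(1.1172079693446169, (1, 1, 1, 1, 1, 1, 1), 0, array([ 0.0012, -0.0005, -1.1125]))
(1.117207969344617, (1, -1, 1, -1, 1, -1, 1), 2, array([0.0005, 0.0014, 2.0291]))
[0.2806 0.4455 0.4734 0.3595] [-0.0476 -0.009  -0.0066 -0.0226  0.0102  0.006   0.0151  0.0295  0.0005]
face [-0.1224  0.5771] [0.5485 0.2335 0.0885]
nose 68 [0.5732 0.2421 0.2071]
[0.3301 0.2122 0.1683]
```

```bash
cat > kin.py <<'E'
from h import *
import itertools
S=[-1,1,-1,1,-1,1,-1]
D=[([-1.364,.332,-.065,1.46,.022,1.35,-.088],[.1423,.6086,.2454]),
([-.9979,-.3467,-.2209,2.4142,.9635,.8723,-.1694],[.3773,.2747,.2337]),
([.7983,-.5,-1.4693,2.4161,1.1729,.1164,-.3298],[.485,.2196,.1609]),
([ 0.7877, -0.4994, -1.4684,  2.4153,  1.1687,  0.1188, -0.3263],[0.4832, 0.2242, 0.1616])]
def frames(q):
    rs=[R.identity()]
    for k in range(7): rs.append(rs[-1]*R.from_euler('zyzyzyz'[k],S[k]*q[k]))
    return rs
def basis(q,cols):
    rs=frames(q); return np.stack([rs[i].apply(np.eye(3)['xyz'.index(c)]) for i,c in cols],1)
Z=[(0,'z'),(2,'z'),(4,'z'),(6,'z')]
if __name__=='__main__':
    o=manip.get_obs(); print(o['joint_pos'],o['position'])
    y=np.hstack([p for q,p in D])
    ex=[(1,'x'),(1,'y'),(2,'x'),(3,'x'),(4,'x'),(5,'x'),(6,'x'),(2,'y'),(4,'y'),(6,'y')]
    out=[]
    for n in (1,2,3):
      for e in itertools.combinations(ex,n):
        c=Z+list(e); M=np.vstack([basis(q,c) for q,p in D]); x=np.linalg.lstsq(M,y,rcond=None)[0]; out.append((np.abs(M@x-y).max(),e,x))
    out.sort(key=lambda t:t[0]+.003*len(t[1]))
    for t in out[:10]: print(t)
E
python3 kin.py
```

```text
[ 0.7877 -0.4994 -1.4684  2.4153  1.1687  0.1188 -0.3263] [0.4832 0.2242 0.1616]
(np.float64(0.0003145338581768409), ((1, 'y'), (4, 'y')), array([ 0.258 ,  0.449 ,  0.49  ,  0.3293, -0.0217, -0.0238]))
(np.float64(0.00031453385817697965), ((2, 'y'), (4, 'y')), array([ 0.258 ,  0.449 ,  0.49  ,  0.3293, -0.0217, -0.0238]))
(np.float64(6.656979516994621e-05), ((2, 'y'), (4, 'y'), (6, 'y')), array([ 0.2579,  0.4485,  0.49  ,  0.3289, -0.0218, -0.0236, -0.0005]))
(np.float64(6.65697951701405e-05), ((1, 'y'), (4, 'y'), (6, 'y')), array([ 0.2579,  0.4485,  0.49  ,  0.3289, -0.0218, -0.0236, -0.0005]))
(np.float64(0.00014623535119900888), ((6, 'x'), (2, 'y'), (4, 'y')), array([ 0.2582,  0.4484,  0.4895,  0.3292, -0.0006, -0.0216, -0.0242]))
(np.float64(0.0001462353511990644), ((1, 'y'), (6, 'x'), (4, 'y')), array([ 0.2582,  0.4484,  0.4895,  0.3292, -0.0216, -0.0006, -0.0242]))
(np.float64(0.00018702762440947485), ((1, 'y'), (3, 'x'), (4, 'y')), array([ 0.2578,  0.4486,  0.4895,  0.3289, -0.0218,  0.0006, -0.0239]))
(np.float64(0.0001870276244096969), ((3, 'x'), (2, 'y'), (4, 'y')), array([ 0.2578,  0.4486,  0.4895,  0.3289,  0.0006, -0.0218, -0.0239]))
(np.float64(0.0002344021800037288), ((4, 'x'), (2, 'y'), (4, 'y')), array([ 0.2573,  0.4487,  0.4897,  0.3289, -0.0007, -0.0217, -0.0241]))
(np.float64(0.00023440218000408963), ((1, 'y'), (4, 'x'), (4, 'y')), array([ 0.2573,  0.4487,  0.4897,  0.3289, -0.0217, -0.0007, -0.0241]))
```

```bash
cat >> kin.py <<'E'
C=Z+[(1,'y'),(4,'y')]; X=np.array([.258,.449,.49,.3293,-.0217,-.0238])
LO=np.array([-2.6,-.5,-1.47,.16,-1.27,.06,-2.6]); HI=np.array([2.6,2.12,1.34,2.42,4.41,2.06,2.6])
def fk(q): return basis(q,C)@X, frames(q)[7]*R.from_euler('z',90,degrees=True)
from scipy.optimize import least_squares
def ik(tgt,q0,w=.02):
    m=(LO+HI)/2; h=(HI-LO)/2
    def f(q):
        p,r=fk(q); return np.r_[(p-tgt[0])*10,(tgt[1].inv()*r).as_rotvec()*3, w*((q-m)/h)**3]
    s=least_squares(f,np.clip(q0,LO+1e-3,HI-1e-3),bounds=(LO,HI)); p,r=fk(s.x)
    return s.x,np.linalg.norm(p-tgt[0])+(tgt[1].inv()*r).magnitude()*.2,np.min((1-abs(s.x-m)/h)*h)
E
python3 - <<'E'
from kin import *
rng=np.random.default_rng(0)
def tg(ax,z,psi,p,back=0):
    t=pose([ax[0],ax[1],z],psi,p); return t[0]+t[1].apply([0,0,.005-back]),t[1]
pole=np.array([.559,.230]); hx=np.array([np.cos(.052),np.sin(.052)]); ra=np.array([.6455,.048])-.027*hx
for pd in (20,30,40,45):
  p=np.radians(pd)
  for flip in (0,1):
    names={'pre':tg(pole,.085,.13,p,.08),'grasp':tg(pole,.085,.13,p),'lift':tg(pole,.20,.13,p),'rtop':tg(ra,.225,.052,p),'rbot':tg(ra,.095,.052,p)}
    if flip: names={k:(t[0],t[1]*R.from_euler('z',180,degrees=True)) for k,t in names.items()}
    for k,t in names.items():
        sols=[ik(t,rng.uniform(LO,HI)) for _ in range(10)]
        sols=[s for s in sols if s[1]<1e-2]
        if sols: s=max(sols,key=lambda s:s[2]); print(pd,flip,k,len(sols),s[0],round(s[1],4),round(s[2],2))
        else: print(pd,flip,k,'none')
E
```

```text
20 0 pre none
20 0 grasp 8 [ 0.0501  0.5867 -0.8251  2.4081  2.4596  1.2133 -1.0206] 0.0 0.01
20 0 lift 8 [ 0.0603  0.1289 -0.8392  2.4113  2.195   0.8231 -0.9575] 0.0 0.01
20 0 rtop 5 [ 0.6129  0.0286 -0.8377  2.4089  2.8026  0.5319 -1.3151] 0.0 0.01
20 0 rbot 5 [ 0.6234  0.5568 -0.8615  2.42    2.8623  0.9678 -1.0484] 0.0 0.0
20 1 pre none
20 1 grasp 5 [-0.2445  0.4794 -0.5344  2.42    2.423   1.1274  1.9715] 0.0 0.0
20 1 lift 5 [-0.0363  0.1148 -0.7432  2.4149  2.1922  0.8132  2.1707] 0.0 0.01
20 1 rtop 4 [ 0.591   0.027  -0.8165  2.4097  2.8025  0.5318  1.8249] 0.0 0.01
20 1 rbot 3 [ 0.6182  0.5541 -0.8563  2.42    2.8626  0.9671  2.0891] 0.0001 0.0
30 0 pre none
30 0 grasp 8 [ 0.0479  0.404  -0.8037  2.3736  2.2482  0.8776 -0.9236] 0.0 0.05
30 0 lift 8 [ 0.075   0.0177 -0.7976  2.3381  1.875   0.5393 -0.6636] 0.0 0.08
30 0 rtop 5 [ 0.4636 -0.0563 -0.6662  2.3272  2.5804  0.2118 -1.1253] 0.0 0.09
30 0 rbot 6 [ 0.5776  0.3714 -0.8246  2.3762  2.6775  0.6362 -1.0274] 0.0 0.04
30 1 pre none
30 1 grasp 6 [-0.3589  0.31   -0.3883  2.3914  2.255   0.7777  2.0719] 0.0 0.03
30 1 lift 6 [
[... 918 characters left out ...]
9  2.6904  0.2631  1.8954] 0.0 0.09
45 0 pre 9 [ 0.0516 -0.0212 -0.7748  2.3427  1.2782  0.4134 -0.1372] 0.0 0.08
45 0 grasp 8 [ 0.1134  0.2807 -0.8089  2.2554  1.714   0.5311 -0.42  ] 0.0 0.16
45 0 lift 8 [ 0.0493 -0.0124 -0.6938  2.1832  0.9678  0.4286  0.2622] 0.0 0.24
45 0 rtop 6 [ 0.3605 -0.05   -0.5454  2.1556  0.2956  0.2602  1.1725] 0.0 0.2
45 0 rbot 8 [ 0.749   0.3245 -1.0043  2.2367  1.8534  0.3302 -0.2251] 0.0 0.18
45 1 pre none
45 1 grasp 4 [-0.8318  0.1814  0.1792  2.3006  1.6936  0.3409  2.6   ] 0.0001 0.0
45 1 lift none
45 1 rtop 8 [ 0.5771 -0.0461 -0.7521  2.1471  0.2553  0.2562 -1.9271] 0.0 0.2
45 1 rbot 2 [-0.7753  0.1831  0.6048  2.3063  2.9786  0.0949  1.5705] 0.0001 0.03
```

```bash
python3 - <<'E'
from kin import *
t=pose([.559,.23,.085],.13,np.radians(44)); t=(t[0]+t[1].apply([0,0,.005-.07]),t[1]); print(t[0])
rows(t)
E
```

```text
[0.5126 0.2239 0.1302]
row [ 0.16 -0.05  0.85 -0.3   0.92 -0.15]
```

```bash
python3 -m pendant '[[0,0,0.2,-0.1,0.3,0,1],[0.1,0,0.4,-0.2,0.6,-0.1,1],[0.15,0,0.6,-0.3,0.9,-0.15,1],[0.15,-0.05,0.85,-0.3,0.9,-0.15,1],[0.15,-0.05,0.85,-0.3,0.9,-0.15,1],[0.15,-0.05,0.85,-0.3,0.9,-0.15,1],[0.15,-0.05,0.85,-0.3,0.9,-0.15,1],[0.15,-0.05,0.85,-0.3,0.9,-0.15,1],[0.15,-0.05,0.85,-0.3,0.9,-0.15,1],[0.15,-0.05,0.85,-0.3,0.9,-0.15,1]]'
python3 - <<'E'
from kin import *
o=manip.get_obs();print(np.array(o['joint_pos']),np.array(o['joint_velocities'])); p,r=fk(o['joint_pos']);print(p,o['position'])
z=R.from_quat(o['ee_rot']).as_matrix()[:,2]; print(np.degrees(np.arcsin(-z[2])),np.arctan2(z[1],z[0]))
t=pose([.559,.23,.085],.13,np.radians(44)); t=(t[0]+t[1].apply([0,0,.005-.07]),t[1]); rows(t)
E
```

```text
clock: 4.9
position: [0.5134, 0.2225, 0.1302]
ee_rot: [-0.059, 0.918, 0.025, 0.391]
ft_force: [-0.1, 0.8, -0.2]
grip_width: 0.998
grasp_force: 0.0
[ 0.7324  0.1593 -1.4643  2.3316  1.524   0.54   -0.2692] [-0.0008  0.0098  0.0001 -0.0012  0.0032  0.0014  0.0007]
[0.5136 0.2222 0.13  ] [0.5134 0.2225 0.1302]
43.815252008718474 0.12709104056357493
row [ 0.01  0.03 -0.01 -0.02  0.02 -0.  ]
```

```bash
cat > look.py <<'E'
from h import *
cal=manip.get_calibration('wrist'); im,d=manip.camera('wrist'); np.savez('/tmp/w.npz',im=im,d=d)
P,uv,ok=cloud(cal,d,(0,0,512,384)); ok&=np.hypot(P[:,0]-.558,P[:,1]-.23)<.04
for lo in np.arange(.0,.24,.02):
    m=ok&(P[:,2]>lo)&(P[:,2]<lo+.02)
    if m.sum(): print(round(lo,2),m.sum(),P[m].min(0),np.median(P[m],0),P[m].max(0))
ok&=np.hypot(P[:,0]-.558,P[:,1]-.23)<.03
m=ok&(P[:,2]>.06)&(P[:,2]<.115)&(P[:,0]<.556); print('face',np.polyfit(P[m,1],P[m,0],1),P[m].mean(0))
n=ok&(P[:,2]>.18)&(P[:,0]>.567); print('nose',n.sum(),P[n].mean(0))
E
python3 look.py
```

```text
0.0 4571 [0.5198 0.1903 0.    ] [0.5421 0.2266 0.0056] [0.593  0.2696 0.02  ]
0.02 1455 [0.538  0.2085 0.0201] [0.5447 0.2278 0.0325] [0.5817 0.2517 0.04  ]
0.04 1259 [0.5375 0.2086 0.04  ] [0.5507 0.2284 0.0424] [0.579  0.2518 0.06  ]
0.06 810 [0.5468 0.2192 0.06  ] [0.5503 0.2283 0.0703] [0.567  0.2412 0.08  ]
0.08 904 [0.5468 0.2191 0.0801] [0.5503 0.2283 0.0904] [0.5652 0.2407 0.1   ]
0.1 1065 [0.5464 0.2193 0.1001] [0.5505 0.2286 0.1105] [0.5677 0.2413 0.12  ]
0.12 640 [0.5509 0.2221 0.12  ] [0.5561 0.2295 0.1272] [0.5655 0.2381 0.14  ]
0.14 456 [0.5552 0.2266 0.14  ] [0.5578 0.2298 0.1504] [0.5621 0.2339 0.1599]
0.16 230 [0.5552 0.2267 0.1603] [0.5579 0.2298 0.1645] [0.5613 0.2338 0.169 ]
face [-0.1986  0.5955] [0.5502 0.228  0.089 ]
nose 0 [nan nan nan]look.py:9: RuntimeWarning: Mean of empty slice.
  n=ok&(P[:,2]>.18)&(P[:,0]>.567); print('nose',n.sum(),P[n].mean(0))
  ret = um.true_divide(
```

```bash
python3 - <<'E'
from h import *
f=np.load('/tmp/w.npz'); cal=manip.get_calibration('wrist'); P,uv,ok=cloud(cal,f['d'],(0,0,512,384))
ok&=np.hypot(P[:,0]-.558,P[:,1]-.23)<.02
m=ok&(P[:,2]>.06)&(P[:,2]<.115)
for y in np.arange(.218,.243,.002):
    k=m&(abs(P[:,1]-y)<.001); print(round(y,3),k.sum(),np.median(P[k,0]) if k.sum() else '')
f=np.load('/tmp/top.npz'); cal=manip.get_calibration('top'); P,uv,ok=cloud(cal,f['d'],(150,225,200,265)); ok&=(np.hypot(P[:,0]-.565,P[:,1]-.23)<.04)&(P[:,2]>.19)
print(P[ok])
E
```

```text
0.218 0 
0.22 249 0.5524163192568194
0.222 264 0.5515387302889059
0.224 262 0.5509707844572168
0.226 259 0.5504990271186241
0.228 296 0.5499354623450614
0.23 259 0.5494166831666406
0.232 255 0.5488154896035846
0.234 266 0.5483228985304898
0.236 192 0.5488589672024847
0.238 84 0.5542720754030874
0.24 79 0.5612288511523047
0.242 15 0.5665679190353503
[[0.5821 0.2339 0.219 ]
 [0.5793 0.235  0.2233]
 [0.5793 0.2327 0.2239]
 [0.5802 0.2318 0.217 ]
 [0.5767 0.2365 0.2255]
 [0.5766 0.234  0.2271]
 [0.5769 0.2319 0.2264]
 [0.5777 0.2311 0.2194]
 [0.579  0.231  0.2087]
 [0.5741 0.2357 0.2286]
 [0.5742 0.2334 0.229 ]
 [0.5743 0.231  0.2298]
 [0.575  0.2299 0.2243]
 [0.5774 0.2319 0.2032]
 [0.5724 0.2364 0.2241]
 [0.5723 0.2336 0.2267]
 [0.5722 0.2309 0.2291]
 [0.5723 0.2288 0.2286]
 [0.57   0.2357 0.2262]
 [0.5697 0.2326 0.2306]
 [0.57   0.2307 0.2291]
 [0.5705 0.2294 0.2247]
 [0.5677 0.2329 0.2282]
 [0.5677 0.2304 0.2296]
 [0.5683 0.2292 0.2247]
 [0.5658 0.2333 0.2248]
 [0.5657 0.2306 0.2272]
 [0.5656 0.2279 0.23  ]
 [0.5635 0.2328 0.2261]
 [0.5635 0.2303 0.2279]
 [0.5638 0.2285 0.2255]
 [0.5642 0.2269 0.2227]
 [0.5616 0.2333 0.2228]
 [0.5613 0.2302 0.2273]
 [0.5617 0.2284 0.225 ]
 [0.5622 0.227  0.2209]
 [0.5631 0.2264 0.2128]
 [0.5597 0.2313 0.2207]
 [0.5596 0.2286 0.2232]
 [0.5604 0.2276 0.2169]
 [0.561  0.2264 0.2117]
 [0.5622 0.2265 0.1993]
 [0.558  0.2296 0.2166]
 [0.5586 0.2284 0.2116]
 [0.5592 0.2271 0.2068]
 [0.5602 0.2268 0.1969]
 [0.558  0.2294 0.1938]]
```

```bash
python3 - <<'E'
from h import *
for b in (.07,.035,0):
    t=pose([.5597,.2304,.086],.265,np.radians(42)); rows((t[0]+t[1].apply([0,0,.005-b]),t[1]))
E
```

```text
row [ 0.02 -0.09 -0.   -0.72 -0.23 -0.66]
row [ 0.   -0.02  0.69 -0.72 -0.23 -0.66]
row [-0.02  0.05  1.39 -0.72 -0.23 -0.66]
```

```bash
python3 -m pendant '[[0,-0.05,0,-0.4,-0.1,-0.3,1],[0,-0.09,0,-0.72,-0.23,-0.66,1],[0,-0.06,0.35,-0.72,-0.23,-0.66,1],[0,-0.02,0.7,-0.72,-0.23,-0.66,1],[0,0.02,1.05,-0.72,-0.23,-0.66,1],[-0.02,0.05,1.39,-0.72,-0.23,-0.66,1],[-0.02,0.05,1.39,-0.72,-0.23,-0.66,0.5],[-0.02,0.05,1.39,-0.72,-0.23,-0.66,0],[-0.02,0.05,1.39,-0.72,-0.23,-0.66,0],[-0.02,0.05,1.39,-0.72,-0.23,-0.66,0]]' 60
python3 look.py
python3 - <<'E'
from kin import *
o=manip.get_obs(); print(o['joint_pos']);t=pose([.5597,.2304,.086],.265,np.radians(42)); rows((t[0]+t[1].apply([0,0,.005]),t[1]))
E
```

```text
clock: 6.2
position: [0.5634, 0.2313, 0.0831]
ee_rot: [-0.12, 0.905, 0.054, 0.404]
ft_force: [0.1, 0.6, 0.2]
grip_width: 0.5
grasp_force: 0.0
0.0 8859 [0.5195 0.1902 0.    ] [0.5418 0.2232 0.0055] [0.5936 0.2698 0.02  ]
0.02 3039 [0.5376 0.2083 0.02  ] [0.5442 0.2255 0.0324] [0.5747 0.2506 0.04  ]
0.04 2424 [0.5383 0.2085 0.04  ] [0.5506 0.2271 0.0443] [0.58   0.2519 0.06  ]
0.06 2924 [0.5409 0.1963 0.06  ] [0.5508 0.2275 0.0731] [0.5828 0.2648 0.08  ]
0.08 5301 [0.5203 0.1925 0.08  ] [0.5491 0.2271 0.0901] [0.5829 0.2635 0.1   ]
0.1 2329 [0.52   0.1998 0.1   ] [0.55   0.2275 0.1079] [0.5631 0.2514 0.1177]
face [-0.1577  0.5855] [0.5493 0.229  0.0891]
nose 0 [nan nan nan]
[ 0.5821  0.4903 -1.2481  2.2928  1.9892  0.6246 -0.3587]
row [ 0.01  0.    0.   -0.    0.   -0.  ]look.py:9: RuntimeWarning: Mean of empty slice.
  n=ok&(P[:,2]>.18)&(P[:,0]>.567); print('nose',n.sum(),P[n].mean(0))
  ret = um.true_divide(
```

```bash
python3 -m pendant '[[0,0,0,0,0,0,-0.5],[0,0,0,0,0,0,-0.8],[0,0,0,0,0,0,-0.8],[0,0,0,0,0,0,-0.8],[0,0,0,0,0,0,-0.8],[0,0,0,0,0,0,-0.8],[-0.15,0,-0.13,0,0,0,-0.8],[-0.37,0,-0.33,0,0,0,-0.8],[-0.74,0,-0.67,0,0,0,-0.8],[-1.1,0,-1,0,0,0,-0.8]]' 100
python3 - <<'E'
from kin import *
o=manip.get_obs(); print(o['joint_pos'],o['torque'])
cal=manip.get_calibration('side'); im,d=manip.camera('side'); np.savez('/tmp/s2.npz',im=im,d=d)
w,_=manip.camera('wrist')
save('d.png',np.hstack([cv2.resize(im[70:250,100:280],(400,400)),cv2.resize(w,(400,400))]))
# remaining route targets
hx=np.array([np.cos(.052),np.sin(.052)]); ra=np.array([.6455,.048])-.027*hx
q=o['joint_pos']
def tg(ax,z,psi,p=np.radians(42)):
    t=pose([ax[0],ax[1],z],psi,p); return t[0]+t[1].apply([0,0,.005]),t[1]
for n,t in (('back',tg([.52,.20],.2,.2)),('rpre',tg(ra-.03*hx,.24,.052)),('rtop',tg(ra,.24,.052)),('mid',tg(ra,.179,.052)),('bot',tg(ra,.094,.052))):
    s=ik(t,q,.002); q=s[0]; print(n,s)
    if n=='back' or n=='rpre': rows(t)
E
```

```text
clock: 7.5
position: [0.5625, 0.2317, 0.1568]
ee_rot: [-0.12, 0.906, 0.054, 0.402]
ft_force: [0.2, -0.7, -1.8]
grip_width: 0.196
grasp_force: 97.5
[ 0.7706  0.193  -1.3861  2.2539  1.5721  0.3824 -0.0931] [-0.2901  0.99   -0.0168]
back (array([-0.3491, -0.1698, -0.2642,  2.3552,  1.0344,  0.3148,  0.2434]), np.float64(4.5294100673881107e-07), np.float64(0.06477220751613859))
row [ 0.07 -0.39 -1.2   0.34  0.02  0.32]
rpre (array([-0.3985, -0.1913,  0.1608,  2.2743,  0.6294,  0.2746,  0.8552]), np.float64(3.948123790938568e-07), np.float64(0.14565332017616178))
row [-0.87 -3.75 -1.35  1.13  0.02  1.02]
rtop (array([-0.54  , -0.1289,  0.314 ,  2.2183,  0.6473,  0.2632,  0.8512]), np.float64(3.4494314008790664e-07), np.float64(0.20170023521781077))
mid (array([ 0.7204,  0.0536, -0.9241,  2.2225,  1.2271,  0.1496,  0.2777]), np.float64(6.155821182542377e-07), np.float64(0.08955585801987498))
bot (array([ 0.703 ,  0.3176, -0.9537,  2.2703,  2.1182,  0.3528, -0.4953]), np.float64(2.3313096865531306e-07), np.float64(0.14965139142169187))
```

View pics/d.png

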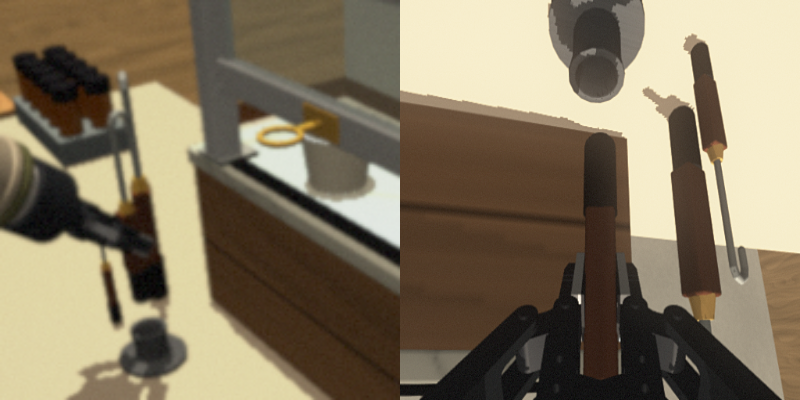

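The pole is held upright and clear of the stand. Next I move it in front of and above the ring.

```bash
python3 -m pendant '[[-0.1,-0.4,-0.15,0.1,0,0.1,-0.8],[-0.2,-0.8,-0.3,0.2,0,0.2,-0.8],[-0.3,-1.25,-0.45,0.35,0,0.3,-0.8],[-0.4,-1.7,-0.6,0.5,0,0.45,-0.8],[-0.5,-2.15,-0.75,0.65,0,0.6,-0.8],[-0.6,-2.6,-0.95,0.8,0,0.7,-0.8],[-0.7,-3,-1.1,0.9,0,0.8,-0.8],[-0.8,-3.4,-1.2,1,0,0.9,-0.8],[-0.87,-3.75,-1.35,1.13,0.02,1.02,-0.8],[-0.87,-3.75,-1.35,1.13,0.02,1.02,-0.8]]'
cat > where.py <<'E'
from kin import *
hx=np.array([np.cos(.052),np.sin(.052)]); RC=np.array([.6455,.048,.314])
ra=RC[:2]-.027*hx
def tg(ax,z,psi=.052,p=np.radians(42)):
    t=pose([ax[0],ax[1],z],psi,p); return t[0]+t[1].apply([0,0,.005]),t[1]
def cur():
    o=manip.get_obs(); print('q',np.array(o['joint_pos']),'F',np.array(o['ft_force'])); return o['position'],R.from_quat(o['ee_rot'])
E
python3 - <<'E'
from where import *
p,r=cur(); print('grip',p-r.apply([0,0,.005])); z=r.as_matrix()[:,2]; print(np.degrees(np.arcsin(-z[2])),np.arctan2(z[1],z[0]),np.degrees(np.arcsin(r.as_matrix()[2,1])))
rows(tg(ra-.03*hx,.24))
for c in ('top','side'):
    cal=manip.get_calibration(c); im,d=manip.camera(c); np.savez(f'/tmp/{c}3.npz',im=im,d=d)
    for t in ('hook_tip','ring_centre','pole_grip'):
        for k in manip.tip_of(t,c)[:3]:
            m=med(d,k['pixel']); print(c,t,round(k['p'],2),np.round(k['pixel']),world(cal,k['pixel'],m) if m else None)
t=np.load('/tmp/top3.npz')['im']; s=np.load('/tmp/side3.npz')['im']
save('e.png',np.hstack([cv2.resize(t[160:260,190:290],(400,400)),cv2.resize(s[80:220,170:310],(400,400))]))
E
```

```text
clock: 8.85
position: [0.5911, 0.0442, 0.2323]
ee_rot: [-0.023, 0.915, 0.011, 0.403]
ft_force: [-0.8, 0.3, -2.8]
grip_width: 0.197
grasp_force: 97.7
q [ 0.3116 -0.1593 -0.4893  2.2457  0.1803  0.2166  1.2574] F [-0.7809  0.3293 -2.7952]
grip [0.5874 0.044  0.2356]
42.40377525157351 0.05153346707004932 0.022237883877670322
row [-0.08  0.02 -0.04 -0.   -0.05 -0.01]
top hook_tip 0.92 [120. 211.] [0.63   0.3491 0.1687]
top hook_tip 0.67 [246. 216.] [0.6034 0.0473 0.3745]
top hook_tip 0.4 [127. 242.] [0.5711 0.3698 0.0035]
top ring_centre 0.7 [246. 198.] [0.6851 0.0538 0.1354]
top pole_grip 0.57 [126. 223.] [0.6067 0.3418 0.132 ]
top pole_grip 0.48 [136. 246.] [0.5542 0.3222 0.0833]
side hook_tip 0.72 [159. 119.] [0.862  0.9984 0.0084]
side hook_tip 0.58 [145. 168.] [0.4702 0.0144 0.3051]
side pole_grip 0.85 [165. 172.] [0.6146 0.3308 0.1099]
side pole_grip 0.66 [204. 172.] [0.5705 0.0013 0.2692]
side pole_grip 0.59 [148. 201.] [0.5489 0.3176 0.0488]
```

View pics/e.png

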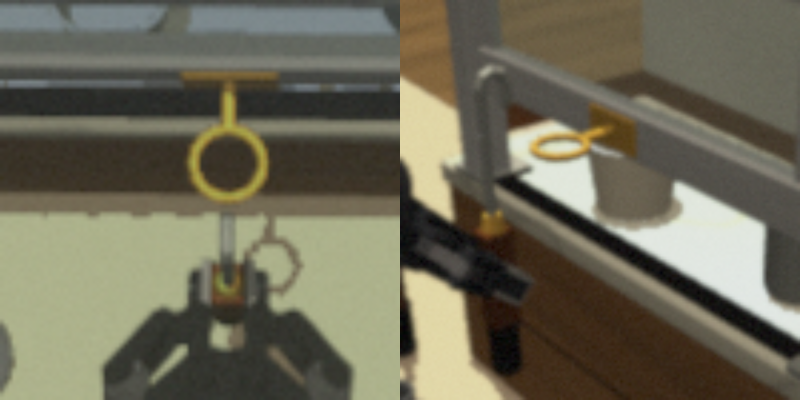

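The hook stands square in front of the ring: rod top at about (227,215)–(227,285) in the crop, ring centred at (228,162). Next I'll measure hook and ring precisely from the clouds.

```bash
python3 - <<'E'
from where import *
for c,box in (('top',(200,160,290,260)),('side',(180,80,260,180))):
    f=np.load(f'/tmp/{c}3.npz'); im=f['im']; cal=manip.get_calibration(c); P,uv,ok=cloud(cal,f['d'],box)
    h=ok&(P[:,2]>.34)&(P[:,2]<.39)&(P[:,0]<.63)&(P[:,0]>.57)&(abs(P[:,1]-.048)<.03)
    Q=P[h]; t=Q[Q[:,2]>Q[:,2].max()-.012]
    print(c,'hook',len(Q),np.percentile(Q,[3,50,97],axis=0),'\n crown',len(t),np.percentile(t,[3,50,97],axis=0),'dir',np.polyfit(t[:,0],t[:,1],1))
    r=ok&(abs(P[:,2]-.316)<.005)&(P[:,0]<.6668)&(P[:,0]>.615)&(abs(P[:,1]-.048)<.03); Q=P[r]
    s=least_squares(lambda v:np.hypot(Q[:,0]-v[0],Q[:,1]-v[1])-.018,[.645,.048],loss='soft_l1',f_scale=.001); print(' ring',len(Q),s.x,np.median(Q[:,2]),np.percentile(Q[:,2],90))
E
```

```text
top hook 56 [[0.5869 0.0422 0.3485]
 [0.5957 0.0457 0.3738]
 [0.609  0.049  0.3787]] 
 crown 46 [[0.5881 0.0425 0.3696]
 [0.5974 0.0461 0.375 ]
 [0.6087 0.049  0.3789]] dir [0.057  0.0117]
 ring 157 [0.6452 0.0478] 0.3157944759385779 0.31783352112608154
side hook 137 [[0.5869 0.0404 0.3422]
 [0.5931 0.0428 0.3633]
 [0.6093 0.0461 0.3778]] 
 crown 49 [[0.589  0.0395 0.3694]
 [0.5968 0.0422 0.3741]
 [0.6076 0.0455 0.3784]] dir [0.0344 0.0219]
 ring 145 [0.6447 0.0439] 0.31596454918627587 0.3172477434806359
```

```bash
cat >> where.py <<'E'
def dw(*ds):
    p,r=cur()
    for d in ds: print(d,np.round(r.inv().apply(d)/.05,3))
E
python3 - <<'E'
from where import *
dw([.0287,.0008,.0],[.0287,.0008,-.02],[.0287,.0008,-.045])
E
```

```text
q [ 0.3138 -0.1611 -0.4924  2.245   0.1781  0.2151  1.2591] F [-0.2267 -0.1509 -1.279 ]
[0.0287, 0.0008, 0.0] [-0.386 -0.014  0.425]
[0.0287, 0.0008, -0.02] [-0.089 -0.014  0.694]
[0.0287, 0.0008, -0.045] [ 0.281 -0.014  1.03 ]
```

```bash
python3 -m pendant '[[-0.13,0,0.14,0,-0.05,0,-0.8],[-0.26,-0.01,0.28,0,-0.05,0,-0.8],[-0.386,-0.014,0.425,0,-0.05,0,-0.8],[-0.386,-0.014,0.425,0,-0.05,0,-0.8],[-0.24,-0.014,0.56,0,-0.05,0,-0.8],[-0.089,-0.014,0.694,0,-0.05,0,-0.8],[0.1,-0.014,0.86,0,-0.05,0,-0.8],[0.28,-0.014,1.03,0,-0.05,0,-0.8],[0.28,-0.014,1.03,0,-0.05,0,-0.8],[0.28,-0.014,1.03,0,-0.05,0,-0.8]]'
cat > chk.py <<'E'
from where import *
import sys
p,r=cur(); print('grip',p-r.apply([0,0,.005])); z=r.as_matrix()[:,2]; print(np.degrees(np.arcsin(-z[2])),np.arctan2(z[1],z[0]),r.as_matrix()[2,1])
for c,box in (('top',(190,160,290,260)),('side',(170,70,270,190))):
    cal=manip.get_calibration(c); im,d=manip.camera(c); np.savez(f'/tmp/{c}4.npz',im=im,d=d)
    P,uv,ok=cloud(cal,d,box); rgb=im[box[1]:box[3],box[0]:box[2]].reshape(-1,3).astype(int)
    y=ok&(rgb[:,0]-rgb[:,2]>60)&(rgb[:,1]-rgb[:,2]>30)&(P[:,0]<.6668)&(P[:,0]>.615)&(abs(P[:,1]-.048)<.03)&(P[:,2]>.2); Q=P[y]; zr=np.median(Q[:,2])
    Q=Q[abs(Q[:,2]-zr)<.006]; s=least_squares(lambda v:np.hypot(Q[:,0]-v[0],Q[:,1]-v[1])-.018,[.645,.046],loss='soft_l1',f_scale=.001)
    h=ok&~y&(P[:,2]>zr+.006)&(P[:,2]<.42)&(P[:,0]<.66)&(P[:,0]>.585)&(abs(P[:,1]-.048)<.02); H=P[h]
    print(c,'ring',len(Q),s.x,zr,'hook',len(H),(np.percentile(H,[3,50,97],axis=0) if len(H) else ''))
t=np.load('/tmp/top4.npz')['im']; s=np.load('/tmp/side4.npz')['im']
save(sys.argv[1],np.hstack([cv2.resize(t[160:240,200:280],(400,400),interpolation=cv2.INTER_CUBIC),cv2.resize(s[90:170,180:260],(400,400),interpolation=cv2.INTER_CUBIC)]))
E
python3 chk.py f.png
```

```text
clock: 10.5
position: [0.6206, 0.0458, 0.1898]
ee_rot: [-0.024, 0.912, 0.011, 0.409]
ft_force: [-0.3, -0.7, -0.8]
grip_width: 0.196
grasp_force: 97.7
q [ 0.529  -0.0001 -0.7229  2.2246  0.9237  0.1322  0.5559] F [-0.2905 -0.6656 -0.7604]
grip [0.6168 0.0456 0.1932]
41.75316681459841 0.0524620003060963 0.0006511984811401368
top ring 137 [0.6449 0.0481] 0.31548491504762366 hook 46 [[0.6161 0.044  0.325 ]
 [0.6252 0.0471 0.3337]
 [0.638  0.0507 0.3369]]
side ring 106 [0.6451 0.0443] 0.3157764222334476 hook 68 [[0.6158 0.0408 0.3221]
 [0.6243 0.043  0.3308]
 [0.6371 0.0466 0.3368]]
```

View pics/f.png

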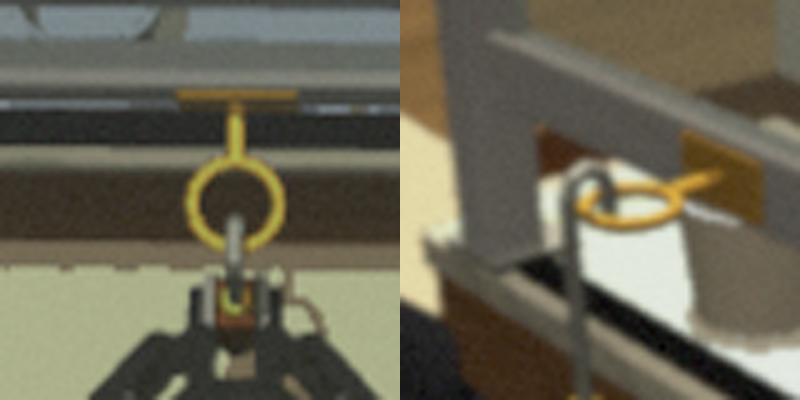

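The nose is down inside the ring: top crop shows it at (235,225) in the hole, side crop shows the crown over the front wire at (590,185). Now a slow pull straight down.

```bash
python3 -m pendant '[[0.06,0,0.053,0,0,0,-0.8],[0.12,0,0.107,0,0,0,-0.8],[0.18,0,0.16,0,0,0,-0.8],[0.224,0,0.2,0,0,0,-0.8],[0.283,0,0.253,0,0,0,-0.8],[0.343,0,0.306,0,0,0,-0.8],[0.403,0,0.36,0,0,0,-0.8],[0.463,0,0.413,0,0,0,-0.8],[0.522,0,0.466,0,0,0,-0.8],[0.582,0,0.52,0,0,0,-0.8]]'
python3 chk.py g.png
```

```text
clock: 11.85
position: [0.6212, 0.0459, 0.1514]
ee_rot: [-0.024, 0.912, 0.011, 0.409]
ft_force: [-0.4, 0.4, 1.2]
grip_width: 0.196
grasp_force: 98.1
q [ 0.4935  0.0877 -0.7066  2.2548  1.7153  0.1582 -0.2103] F [-0.4127  0.3912  1.2364]
grip [0.6175 0.0457 0.1547]
41.67272940159706 0.052248494480451796 0.00033315536730567016
top ring 129 [0.6449 0.0481] 0.29012447936529806 hook 13 [[0.6212 0.0444 0.2963]
 [0.6275 0.0467 0.2974]
 [0.6333 0.0488 0.2989]]
side ring 96 [0.645  0.0444] 0.289642933158572 hook 5 [[0.6258 0.0427 0.296 ]
 [0.6289 0.0438 0.2966]
 [0.6323 0.0456 0.2971]]
```

```bash
python3 -m pendant '[[0.06,0,0.053,0,0,0,-0.8],[0.12,0,0.107,0,0,0,-0.8],[0.18,0,0.16,0,0,0,-0.8],[0.239,0,0.213,0,0,0,-0.8],[0.298,0,0.266,0,0,0,-0.8],[0.358,0,0.32,0,0,0,-0.8],[0.418,0,0.373,0,0,0,-0.8],[0.477,0,0.426,0,0,0,-0.8],[0.537,0,0.48,0,0,0,-0.8],[0.597,0,0.533,0,0,0,-0.8]]'
python3 chk.py g.png
```

```text
clock: 13.2
position: [0.6206, 0.0458, 0.1101]
ee_rot: [-0.024, 0.912, 0.011, 0.408]
ft_force: [2.0, 0.2, 1.0]
grip_width: 0.196
grasp_force: 97.9
q [ 0.565   0.2089 -0.7956  2.2746  2.1056  0.2602 -0.5495] F [2.0367 0.1845 1.0428]
grip [0.6169 0.0456 0.1135]
41.76124793485698 0.05253080301248882 0.0004909945985310978
top ring 117 [0.6449 0.048 ] 0.2488065349512137 hook 10 [[0.6237 0.0443 0.2551]
 [0.6271 0.0466 0.2571]
 [0.6301 0.0488 0.2583]]
side ring 100 [0.6449 0.0441] 0.24794179553622558 hook 7 [[0.6238 0.0421 0.2545]
 [0.6267 0.0437 0.2552]
 [0.6321 0.0457 0.2563]]
```

```bash
python3 -m pendant '[[0.015,0,0.013,0,0,0,-0.8],[0.03,0,0.027,0,0,0,-0.8],[0.045,0,0.04,0,0,0,-0.8],[0.06,0,0.053,0,0,0,-0.8],[0.075,0,0.067,0,0,0,-0.8],[0.09,0,0.08,0,0,0,-0.8],[0.105,0,0.093,0,0,0,-0.8],[0.12,0,0.107,0,0,0,-0.8],[0.135,0,0.12,0,0,0,-0.8],[0.15,0,0.133,0,0,0,-0.8]]'
python3 chk.py g.png
```

```text
clock: 14.55
position: [0.6205, 0.0458, 0.1002]
ee_rot: [-0.024, 0.912, 0.011, 0.408]
ft_force: [1.3, -0.6, 1.2]
grip_width: 0.195
grasp_force: 97.9
q [ 0.5776  0.2413 -0.812   2.2782  2.1572  0.2895 -0.5861] F [ 1.3204 -0.5735  1.1564]
grip [0.6168 0.0456 0.1036]
41.76696806859744 0.05248708741577939 0.000511264136611074
top ring 111 [0.6447 0.0479] 0.23861992219820893 hook 13 [[0.6198 0.0443 0.2448]
 [0.6273 0.0465 0.2464]
 [0.6322 0.0489 0.248 ]]
side ring 101 [0.645  0.0437] 0.23861117461057268 hook 8 [[0.6223 0.0421 0.2451]
 [0.6257 0.0439 0.2456]
 [0.6315 0.0456 0.247 ]]
```

```bash
python3 -m pendant '[[0.007,0,0.007,0,0,0,-0.8],[0.015,0,0.013,0,0,0,-0.8],[0.022,0,0.02,0,0,0,-0.8],[0.03,0,0.027,0,0,0,-0.8],[0.037,0,0.033,0,0,0,-0.8],[0.045,0,0.04,0,0,0,-0.8],[0.045,0,0.04,0,0,0,-0.8],[0.045,0,0.04,0,0,0,-0.8],[0.045,0,0.04,0,0,0,-0.8],[0.045,0,0.04,0,0,0,-0.8]]'
python3 chk.py g.png
```

```text
clock: 15.9
position: [0.6214, 0.0458, 0.0984]
ee_rot: [-0.024, 0.912, 0.011, 0.409]
ft_force: [-0.2, 0.2, 7.8]
grip_width: 0.192
grasp_force: 98.5
q [ 0.5808  0.2506 -0.8165  2.278   2.1714  0.299  -0.5952] F [-0.191   0.1569  7.811 ]
grip [0.6177 0.0456 0.1017]
41.64482815996312 0.05174508280678266 -0.00019307436503878186
top ring 114 [0.6451 0.0479] 0.23694483453418036 hook 13 [[0.6221 0.0442 0.2431]
 [0.6275 0.0468 0.2439]
 [0.634  0.0489 0.247 ]]
side ring 107 [0.6451 0.0442] 0.2369894265987511 hook 12 [[0.6204 0.0411 0.2431]
 [0.6266 0.0434 0.2437]
 [0.6316 0.0465 0.2452]]
```

```bash
python3 -m pendant '[[0.004,0,0.003,0,0,0,-0.8],[0.007,0,0.007,0,0,0,-0.8],[0.011,0,0.01,0,0,0,-0.8],[0.015,0,0.013,0,0,0,-0.8],[0.019,0,0.017,0,0,0,-0.8],[0.022,0,0.02,0,0,0,-0.8],[0.026,0,0.023,0,0,0,-0.8],[0.03,0,0.027,0,0,0,-0.8],[0.03,0,0.027,0,0,0,-0.8],[0.03,0,0.027,0,0,0,-0.8]]'
python3 -c "
from where import *
p,r=cur();print(p-r.apply([0,0,.005]))"
```

```text
clock: 17.25
position: [0.6224, 0.0458, 0.0977]
ee_rot: [-0.024, 0.911, 0.01, 0.411]
ft_force: [-3.5, -1.0, 14.2]
grip_width: 0.192
grasp_force: 99.4
q [ 0.5828  0.2566 -0.8196  2.2773  2.1808  0.306  -0.601 ] F [-3.4564 -0.9657 14.2458]
[0.6187 0.0456 0.101 ]
```

```bash
python3 -m pendant '[[0.005,0,0.002,0,0,0,-0.8],[0.009,0,0.005,0,0,0,-0.8],[0.014,0,0.007,0,0,0,-0.8],[0.019,0,0.01,0,0,0,-0.8],[0.023,0,0.013,0,0,0,-0.8],[0.028,0,0.015,0,0,0,-0.8],[0.032,0,0.018,0,0,0,-0.8],[0.037,0,0.02,0,0,0,-0.8],[0.037,0,0.02,0,0,0,-0.8],[0.037,0,0.02,0,0,0,-0.8]]'
python3 -c "
from where import *
p,r=cur();print(p-r.apply([0,0,.005]))"
```

```text
clock: 18.5
position: [0.6231, 0.0457, 0.097]
ee_rot: [-0.024, 0.911, 0.01, 0.412]
ft_force: [-4.8, -0.4, 19.1]
grip_width: 0.198
grasp_force: 100.1
q [ 0.5855  0.2617 -0.8233  2.2774  2.1911  0.313  -0.6081] F [-4.8195 -0.4063 19.1185]
[0.6194 0.0456 0.1004]
```

```bash
python3 -m pendant '[[0.004,0,0.001,0,0,0,-0.8],[0.008,0,0.002,0,0,0,-0.8],[0.012,0,0.004,0,0,0,-0.8],[0.016,0,0.005,0,0,0,-0.8],[0.02,0,0.006,0,0,0,-0.8],[0.023,0,0.007,0,0,0,-0.8],[0.027,0,0.009,0,0,0,-0.8],[0.031,0,0.01,0,0,0,-0.8],[0.031,0,0.01,0,0,0,-0.8],[0.031,0,0.01,0,0,0,-0.8]]'
python3 chk.py g.png
```

```text
clock: 19.75
position: [0.6205, 0.0458, 0.0929]
ee_rot: [-0.024, 0.912, 0.011, 0.41]
ft_force: [2.1, -0.1, 7.0]
grip_width: 0.195
grasp_force: 98.1
q [ 0.588   0.2673 -0.8255  2.2818  2.198   0.3155 -0.6139] F [ 2.098  -0.088   6.9885]
grip [0.6167 0.0456 0.0962]
41.63239600058035 0.0518903909337086 -2.7863477097756634e-05
top ring 113 [0.645  0.0479] 0.23146406841653222 hook 9 [[0.6205 0.0447 0.2384]
 [0.6261 0.0465 0.2392]
 [0.6306 0.0489 0.2412]]
side ring 103 [0.6452 0.0438] 0.23168389730060218 hook 5 [[0.6246 0.0408 0.2379]
 [0.6268 0.0434 0.2385]
 [0.6299 0.0439 0.2395]]
```

The catch gave: the force dropped sharply and the ring fell to home height. I'll press 1.2 mm further to confirm the firm stop.

```bash
python3 -m pendant '[[0.004,0,0.003,0,0,0,-0.8],[0.009,0,0.008,0,0,0,-0.8],[0.013,0,0.012,0,0,0,-0.8],[0.018,0,0.016,0,0,0,-0.8],[0.018,0,0.016,0,0,0,-0.8],[0.018,0,0.016,0,0,0,-0.8],[0.018,0,0.016,0,0,0,-0.8],[0.018,0,0.016,0,0,0,-0.8],[0.018,0,0.016,0,0,0,-0.8],[0.018,0,0.016,0,0,0,-0.8]]'
python3 -c "
from where import *
p,r=cur();print(p-r.apply([0,0,.005]))
dw([0,0,.012],[0,0,.05],[-.03,0,.05],[-.06,.0,.05])"
```

```text
clock: 21.1
position: [0.6213, 0.0458, 0.0927]
ee_rot: [-0.024, 0.912, 0.01, 0.41]
ft_force: [1.7, -0.5, 11.7]
grip_width: 0.197
grasp_force: 98.7
q [ 0.5889  0.2708 -0.8272  2.2811  2.2034  0.3198 -0.6169] F [ 1.6578 -0.4802 11.6656]
[0.6175 0.0456 0.096 ]
q [ 0.5889  0.2708 -0.8272  2.2811  2.2034  0.3198 -0.6169] F [ 1.6578 -0.4802 11.6656]
[0, 0, 0.012] [-0.18  -0.    -0.159]
[0, 0, 0.05] [-0.749 -0.001 -0.663]
[-0.03, 0, 0.05] [-0.352  0.03  -1.112]
[-0.06, 0.0, 0.05] [ 0.046  0.061 -1.56 ]
```

```bash
python3 -m pendant '[[-0.03,0,-0.027,0,0,0,-0.8],[-0.09,0,-0.08,0,0,0,-0.8],[-0.165,0,-0.146,0,0,0,-0.8],[-0.24,0,-0.212,0,0,0,-0.8],[-0.315,0,-0.278,0,0,0,-0.8],[-0.39,0,-0.345,0,0,0,-0.8],[-0.48,0,-0.425,0,0,0,-0.8],[-0.57,0,-0.505,0,0,0,-0.8],[-0.66,0,-0.585,0,0,0,-0.8],[-0.75,0,-0.663,0,0,0,-0.8]]'
python3 chk.py g.png
```

```text
clock: 22.35
position: [0.6196, 0.0459, 0.141]
ee_rot: [-0.024, 0.912, 0.011, 0.409]
ft_force: [-0.7, 0.0, -0.8]
grip_width: 0.196
grasp_force: 97.8
q [ 0.5034  0.1106 -0.7204  2.2637  1.85    0.1756 -0.3371] F [-0.7276  0.0111 -0.7977]
grip [0.6159 0.0457 0.1444]
41.753501302570285 0.05276727841750083 0.0005364876480984451
top ring 110 [0.645  0.0479] 0.23172189173814195 hook 49 [[0.6139 0.0437 0.251 ]
 [0.6231 0.0469 0.2834]
 [0.6361 0.0508 0.2887]]
side ring 118 [0.6449 0.044 ] 0.23164578748707876 hook 145 [[0.614  0.0403 0.2407]
 [0.6189 0.0428 0.271 ]
 [0.6373 0.0459 0.287 ]]
```

View pics/g.png

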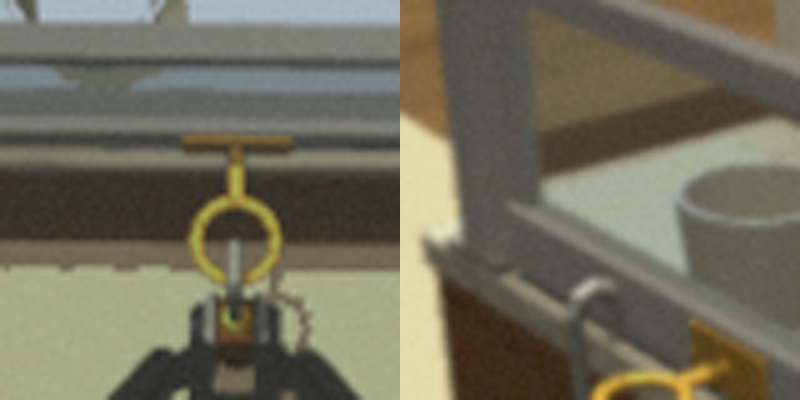

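```bash
python3 - <<'E'
from where import *
cur()
rows(tg(ra-.05*hx,.165)); rows(tg([.5597,.2304],.165,.265))
E
```

```text
q [ 0.5034  0.1103 -0.7205  2.2632  1.8513  0.176  -0.3383] F [ 1.0057  0.2031 -2.0862]
row [ 0.33  0.02 -0.98  0.    0.04 -0.  ]
row [ 0.33  3.76 -0.97 -1.13  0.04 -1.02]
```

```bash
python3 -m pendant '[[0.11,0,-0.33,0,0,0,-0.8],[0.22,0.01,-0.66,0,0,0,-0.8],[0.33,0.1,-0.98,0,0.04,0,-0.8],[0.33,0.6,-0.98,-0.17,0.04,-0.15,-0.8],[0.33,1.2,-0.98,-0.35,0.04,-0.32,-0.8],[0.33,1.8,-0.98,-0.53,0.04,-0.48,-0.8],[0.33,2.4,-0.98,-0.71,0.04,-0.64,-0.8],[0.33,3,-0.97,-0.9,0.04,-0.8,-0.8],[0.33,3.5,-0.97,-1.05,0.04,-0.95,-0.8],[0.33,3.76,-0.97,-1.13,0.04,-1.02,-0.8]]'
cat > hov.py <<'E'
from where import *
import sys
p,r=cur(); print('grip',p-r.apply([0,0,.005]))
rows(tg([.5597,.2304],.165,.265))
for c,box in (('top',(120,200,220,290)),('side',(120,90,220,250)),('wrist',(0,0,512,384))):
    cal=manip.get_calibration(c); im,d=manip.camera(c); np.savez(f'/tmp/{c}5.npz',im=im,d=d)
    P,uv,ok=cloud(cal,d,box); rad=np.hypot(P[:,0]-.559,P[:,1]-.23)
    for n,m in (('rim',(P[:,2]>.035)&(P[:,2]<.046)&(rad<.03)),('foot',(P[:,2]>.095)&(P[:,2]<.125)&(rad<.025)),('handle',(P[:,2]>.13)&(P[:,2]<.145)&(rad<.016)),('rod',(P[:,2]>.23)&(P[:,2]<.27)&(rad<.012)),('rodhi',(P[:,2]>.27)&(P[:,2]<.29)&(rad<.012))):
        m=m&ok
        if m.sum()>2: print(c,n,m.sum(),np.percentile(P[m],[3,50,97],axis=0).ravel())
E
python3 hov.py
```

```text
clock: 23.7
position: [0.5625, 0.233, 0.1606]
ee_rot: [-0.122, 0.906, 0.054, 0.402]
ft_force: [-0.7, -0.2, -1.8]
grip_width: 0.197
grasp_force: 97.8
q [ 0.3291  0.0561 -0.9205  2.2603  1.4645  0.27   -0.0778] F [-0.6935 -0.2377 -1.7765]
grip [0.5589 0.232  0.1639]
row [-0.02 -0.03 -0.01  0.01 -0.01  0.01]
top rim 25 [0.5436 0.2117 0.036  0.5763 0.2232 0.0423 0.5812 0.2476 0.0445]
top handle 4 [0.5482 0.2308 0.1308 0.549  0.2331 0.1362 0.5496 0.235  0.144 ]
top rod 13 [0.5573 0.23   0.2374 0.5592 0.2304 0.2503 0.563  0.2333 0.2666]
top rodhi 8 [0.5574 0.2294 0.2726 0.5594 0.2306 0.2805 0.5628 0.2332 0.288 ]
side rim 122 [0.5421 0.2055 0.0356 0.5618 0.2272 0.0409 0.5818 0.2457 0.0433]
side foot 96 [0.5506 0.2189 0.0963 0.5583 0.222  0.1107 0.5694 0.2307 0.124 ]
side handle 61 [0.5491 0.2197 0.1304 0.5579 0.2229 0.1376 0.5721 0.2339 0.1445]
side rod 52 [0.5575 0.2276 0.2333 0.5607 0.2301 0.2508 0.5642 0.2329 0.2682]
side rodhi 27 [0.5567 0.2268 0.2709 0.5595 0.2296 0.2804 0.5629 0.232  0.2894]
wrist rim 2032 [0.5395 0.2101 0.0354 0.5587 0.2294 0.0402 0.5791 0.2493 0.0415]
wrist foot 2215 [0.5485 0.2215 0.0959 0.5506 0.2292 0.1108 0.5593 0.241  0.124 ]
wrist handle 1240 [0.5469 0.2213 0.1304 0.5493 0.2292 0.1379 0.5541 0.238  0.1447]
```

```bash
python3 - <<'E'
from where import *
cur()
for z in (.165,.13,.1,.088): rows(tg([.5599,.2300],z,.265))
E
```

```text
q [ 0.3306  0.0547 -0.9189  2.2615  1.4639  0.2688 -0.0774] F [ 0.1126  0.5823 -1.4504]
row [-0.03 -0.01 -0.01 -0.   -0.01 -0.  ]
row [ 0.49 -0.01  0.46 -0.   -0.01 -0.  ]
row [ 0.94 -0.01  0.87 -0.   -0.01 -0.  ]
row [ 1.11 -0.01  1.03 -0.   -0.01 -0.  ]
```

```bash
python3 -m pendant '[[0.14,-0.01,0.15,0,0,0,-0.8],[0.31,-0.01,0.3,0,0,0,-0.8],[0.49,-0.01,0.46,0,0,0,-0.8],[0.58,-0.01,0.55,0,0,0,-0.8],[0.68,-0.01,0.63,0,0,0,-0.8],[0.77,-0.01,0.72,0,0,0,-0.8],[0.87,-0.01,0.8,0,0,0,-0.8],[0.96,-0.01,0.89,0,0,0,-0.8],[1.05,-0.01,0.97,0,0,0,-0.8],[1.11,-0.01,1.03,0,0,0,-0.8]]'
python3 - <<'E'
from where import *
p,r=cur(); print('grip',p-r.apply([0,0,.005])); rows(tg([.5599,.2300],.086,.265))
w,_=manip.camera('wrist'); s,_=manip.camera('side')
save('i.png',np.hstack([cv2.resize(w,(400,400)),cv2.resize(s[90:250,100:260],(400,400))]))
E
```

```text
clock: 25.1
position: [0.5638, 0.2307, 0.0845]
ee_rot: [-0.12, 0.906, 0.054, 0.402]
ft_force: [0.3, 1.3, -1.2]
grip_width: 0.193
grasp_force: 97.8
q [ 0.3011  0.2989 -0.9266  2.2994  2.0154  0.4561 -0.5338] F [ 0.3066  1.3245 -1.2429]
grip [0.5602 0.2297 0.0878]
row [ 0.03  0.01  0.02 -0.   -0.01 -0.  ]
```

View pics/i.png

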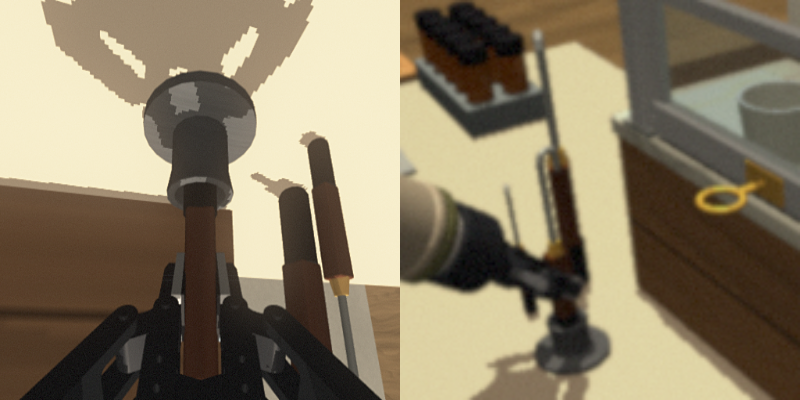

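The foot is in the socket at (200,190). Next I lower the last few millimetres and open.

```bash
python3 -m pendant '[[0.015,0,0.013,0,0,0,-0.8],[0.03,0,0.027,0,0,0,-0.8],[0.04,0,0.037,0,0,0,-0.8],[0.04,0,0.037,0,0,0,-0.8],[0.04,0,0.037,0,0,0,-0.6],[0.04,0,0.037,0,0,0,-0.45],[0.04,0,0.037,0,0,0,-0.3],[0.04,0,0.037,0,0,0,-0.1],[0.04,0,0.037,0,0,0,0],[0.04,0,0.037,0,0,0,0]]' 20
python3 look.py 2>/dev/null
```

```text
clock: 26.45
position: [0.5638, 0.2308, 0.0822]
ee_rot: [-0.121, 0.906, 0.054, 0.402]
ft_force: [1.0, 1.1, -0.1]
grip_width: 0.495
grasp_force: 0.0
0.0 8884 [0.5196 0.1902 0.    ] [0.5418 0.2232 0.0055] [0.5941 0.2697 0.02  ]
0.02 3068 [0.538  0.2084 0.02  ] [0.5442 0.2255 0.0324] [0.5743 0.2501 0.04  ]
0.04 2433 [0.5375 0.2084 0.04  ] [0.5511 0.227  0.0442] [0.5801 0.252  0.06  ]
0.06 3043 [0.5409 0.1954 0.06  ] [0.5513 0.2272 0.073 ] [0.5838 0.2642 0.08  ]
0.08 5324 [0.52   0.1923 0.08  ] [0.5494 0.2271 0.09  ] [0.582  0.2628 0.1   ]
0.1 2170 [0.5195 0.2003 0.1   ] [0.5504 0.2272 0.1075] [0.5618 0.2512 0.1169]
face [-0.1774  0.5903] [0.5496 0.229  0.089 ]
nose 0 [nan nan nan]
```

Released, and the pole reads the same as at the start. Now I back straight out along the tool axis.

```bash
python3 -m pendant '[[0,0,-0.1,0,0,0,0.2],[0,0,-0.25,0,0,0,0.5],[0,0,-0.45,0,0,0,0.7],[0,0,-0.7,0,0,0,0.9],[0,0,-0.95,0,0,0,1],[0,0,-1.2,0,0,0,1],[0,0,-1.4,0,0,0,1],[0,0,-1.4,0,0,0,1],[0,0,-1.4,0,0,0,1],[0,0,-1.4,0,0,0,1]]'
python3 look.py 2>/dev/null; python3 chk.py j0.png
python3 - <<'E'
from h import *
im,d=manip.camera('side'); save('j.png',im,1.3)
E
```

```text
clock: 27.75
position: [0.5138, 0.2173, 0.1289]
ee_rot: [-0.12, 0.906, 0.054, 0.402]
ft_force: [0.5, 1.1, -0.4]
grip_width: 1.002
grasp_force: 0.0
0.0 4620 [0.5199 0.1903 0.    ] [0.5422 0.2233 0.0055] [0.5943 0.2698 0.02  ]
0.02 1536 [0.5381 0.2084 0.02  ] [0.5448 0.2256 0.0326] [0.5761 0.2503 0.04  ]
0.04 1227 [0.5375 0.2084 0.04  ] [0.5514 0.2271 0.0425] [0.5807 0.2514 0.06  ]
0.06 769 [0.5474 0.2191 0.06  ] [0.5509 0.2272 0.0704] [0.5557 0.2368 0.08  ]
0.08 855 [0.5474 0.2189 0.0801] [0.5507 0.2273 0.0903] [0.5564 0.2367 0.1   ]
0.1 991 [0.5478 0.2189 0.1   ] [0.5511 0.2273 0.1106] [0.5625 0.239  0.12  ]
0.12 630 [0.5518 0.222  0.12  ] [0.5569 0.2287 0.1272] [0.5667 0.2376 0.14  ]
0.14 426 [0.556  0.2262 0.14  ] [0.5586 0.2291 0.1507] [0.5632 0.2329 0.16  ]
0.16 216 [0.5562 0.2264 0.1603] [0.5585 0.2291 0.1648] [0.5634 0.2338 0.1695]
face [-0.2732  0.613 ] [0.5509 0.2273 0.0889]
nose 0 [nan nan nan]
q [ 0.3533 -0.0065 -0.9686  2.3924  1.7635  0.2585 -0.4439] F [-0.2391 -0.7876 -0.2771]
grip [0.5101 0.2163 0.1322]
42.120786258731954 0.2650729151980558 0.00044031386083730195
top ring 124 [0.645  0.0479] 0.23201945164508408 hook 0 
side ring 118 [0.6449 0.044 ] 0.2316859219837787 hook 0
```

View pics/j.png

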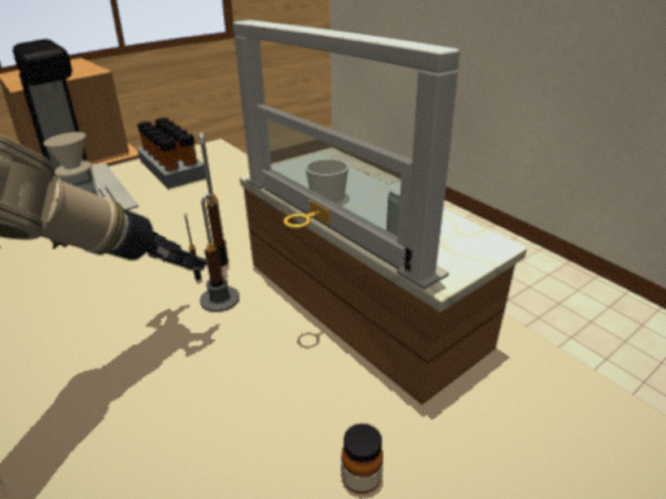

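The sash is shut with the ring at (297,219). The pole stands upright in its stand at (217,290), the gripper is clear, and the jar, cup and can are in place. Handing in.

```bash
python3 -c "
from workcell import manip
print(manip.hand_in())"
```

```text
the job is handed in; nothing more can be done
None
```

The job is handed in, though no verdict came back: the sash was pulled home past its catch and stayed shut, the pole stands upright in its stand, and the jar, cup and can look undisturbed in the last picture.

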